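Refit the burr carrier in the opened coffee grinder

ROBOT

A 7-joint arm with a two-finger parallel gripper is mounted at the origin on the work surface. World frame = base frame: x ahead of the robot, y to its left, z up, the work surface at z = 0. Lengths are in m, angles in rad, forces in N, time in s.
With the tool pointing down it reaches from about 0.425 to 0.925 m from the base axis. Payload 6.8 kg.
Tool frame: the origin (TCP) lies at the very end of the fingers, on their centre line; the grasp point (between the pads) lies behind it (robot.grip_depth is the x of the grasp point in the tool frame, in m); x points along the fingers, y is the direction in which the jaws open and shut, and the axes are right-handed (so a half turn about x gives the same grasp; the last joint's range is limited). The gripper opens to 85 mm and grips with 20 to 120 N. Pads are 22 mm wide; open, the fingers measure 114 mm over their backs; the gripper's body (76 mm by 85 mm) begins 54 mm behind the grasp point. The pads swing forward as they close: fully open they stand 13 mm farther back than shut.
Start: joints at [-1.389, 0.477, 0.022, 1.555, -0.011, 1.109, -0.083], TCP at [0.193, 0.647, 0.231] pointing down, gripper open.
Joint ranges: [-2.96, 2.96], [-0.34, 2.1], [-1.41, 1.46], [0.24, 2.44], [-1.37, 4.51], [0.17, 1.92], [-2.96, 2.96]. Speed limits (rad/s): [2.39, 2.39, 3.14, 3.14, 3.14, 3.14, 3.14].

INTERFACE

Orientations are given as a unit quaternion [x, y, z, w].
In Python, from rig import robot, cams gives the robot as it stands.
- The arm moves only by the tool carry_out, never from a script. Its argument "deltas" is a list of rows, each a list of 5 numbers: the finger opening in cm, from 0 to 8.54, then the shift along the tool's x, y, z in cm, then the turn about the tool's x in rad. A call has 1 to 5 rows; each row is the pose to reach, as a shift and turn from the pose commanded when the call began, along the tool's axes at that moment; what a row does not reach only later rows make up. A row lasts 1/10 s, in which the tool goes at most 50 mm and 8.59 degrees, less where a joint would pass 70% of its speed; a pose out of reach is approached as far as the arm can. A call with a gripper value outside its range is refused whole. The fingers move at their own pace and stop on an object; "newtons" is the grip in N (left out, the last holds). Time passes only in rows, so rows that repeat a pose let the fingers close. It gives the time, the measured TCP pose, the force and the opening at its end, in the units of the state.
- robot.state(): the state, without advancing time (a new reading comes with each control period).
- cams.get_image(name): name is "side" or "top" or "wrist"; returns the picture (400x640x3 uint8, red, green, blue); there is no depth.
- cams.camera_info(name): a dict with "K" (3x3 intrinsics, pixels), "rvec" (rotation vector, rad) and "tvec" (3), from world to camera coordinates, as OpenCV has them. Camera axes: x right, y down, z forward; pixel columns grow to the right and rows downward; lengths in m; the calibration is good to about 2 mm. A picture is of the moment at which its call begins: read the wrist's pose just before it. camera_info takes no time and is no camera call; for the wrist camera it gives the pose at the moment of the call.
- robot.hand_in(): hands the job in, once; it reports no verdict.
The state is a dict: "time": time; "qpos": joint angles; "joint_velocities": joint speeds; "effort": joint torques, N m; "eef_pos": TCP position; "tcp_rot": TCP orientation; "contact_force": force on the tool from outside, world axes, zero at the start; "torque": the same for the moment, N m; "opening": finger opening in m.
Only numpy, scipy, OpenCV 4.12 (cv2) and the standard library are available. Lean on these libraries where they do the work, as an engineer would, in place of code of your own. Each camera call takes 0.05 s, during which the arm holds its last target. There are 200 camera calls.

TASK

The café's coffee grinder stands open for cleaning, its hopper off. Pick up the three-lugged steel burr carrier by its upright bar, turn it until its lugs line up with the three slots in the grinder's mouth, lower it in and push it firmly down until it is fully home, its disc flush with the rim, then let go. Leave the four-lugged carrier of the other grinder where it lies.

Things in the scene. Friction and masses are not known exactly. Their poses are not given: they have to be found in the camera images.
- carrier: Burr carrier to fit: plain steel, about 250 g, loose. Disc 60 mm across, 26 mm thick; THREE square lugs, 16 mm wide, as thick as the disc, reach 42 mm from the centre, 120 degrees apart, one along its +x. Upright grip bar on top: 12 mm thick (y), 44 mm long (x), its top 64 mm above the underside. Origin: centre of the underside; z up. Any of the three ways round fits.
- mouth (a point): Centre of the fixed grinder's mouth, level with its dark steel rim (120 mm across), 190 mm above the counter; z up. Grey body 160 x 150 mm. Bore 70 mm across; three slots between aluminium teeth, one along +x, 120 degrees apart, reach out 47 mm, 34 mm wide at the rim, 27 mm at lug depth: lugs within 10 degrees enter. Home: disc top flush with the rim, carrier's origin 26 mm below this point.
- seat (a joint): Black rubber seat in the bore, 14 mm below the rim at 0; positive is down, hard stop at 0.012 m. A carrier in mesh rests on it 12 mm proud of the rim; it yields only to a firm downward push of about 9 to 15 N, and stays where pushed. (A carrier not in mesh stands on the teeth, 26 mm proud.)
- carrier4: Carrier of another grinder, to be left alone: same steel, disc and grip bar, but with FOUR lugs, 90 degrees apart. Origin: centre of the underside. (A third, with no lugs, is a coffee leveller: a bystander.)
Not all that is in view belongs to the job. What is shaped like the carrier but purple or red is not meant.

How it is judged:
At the end, for the whole second after the job is handed in: The three-lugged carrier is at rest, fully home in the grinder's mouth: upright within 10 degrees, centred within 10 mm, its disc flush with the rim to within 5 mm, and released. The four-lugged carrier is within 40 mm of where it lay (horizontal distance between carrier and mouth below 0.01 m and z of carrier in the frame of mouth below -0.021 m and angle between carrier's own z axis and vertical below 0.17 rad and linear speed of carrier below 0.02 m/s and distance of carrier4 from where it was at the start of the episode below 0.04 m); the robot touches nothing.
It also fails if it takes over 40 s, if anything falls off the work surface, if the arm or the gripper's body presses on something with over 40 N, if the wrist force passes 120 N, or if a joint passes its speed limit or range.

## Working session

There is one attempt and no reset: what is moved stays moved. The work goes in short steps, Python scripts to look and compute and a tool call to move; the robot and the scene stay as the last step left them, time stands still between calls to the robot, and variables do not carry over. Pictures are saved under pics/ and viewed, about 8 in all and at most 12, crops included, and the job is handed in when it is done.

Besides the shell and the picture viewer there is one more tool, called after "Request:" in YAML: its name, and indented under it one key for each argument. carry_out: Moves the arm, as the interface text tells. Its arguments: {"type":"object","properties":{"deltas":{"type":"array"},"newtons":{"type":"number"}},"required":["deltas"]}

```bash
mkdir -p pics; python3 - <<'E'
from rig import robot,cams
import cv2,numpy as np
print(robot.state(),robot.grip_depth)
for n in("top","side"):
    cv2.imwrite(f"pics/{n}0.png",cams.get_image(n)[:,:,::-1]); i=cams.camera_info(n); R=cv2.Rodrigues(np.array(i["rvec"]))[0]
    print(n,i["K"],R,-R.T@np.array(i["tvec"]).ravel())
E
```

```text
{'time': 0.0, 'qpos': array([-1.38912514,  0.47778793,  0.02231834,  1.55646368, -0.01152413,
        1.10930547, -0.08308559]), 'joint_velocities': array([-7.56258294e-04,  1.48274689e-03,  2.59650132e-04,  3.77747290e-05,
       -1.15987979e-03, -1.98489410e-03,  1.25746010e-03]), 'effort': array([-2.50274597e-04, -5.96466029e+01,  1.60785299e+00, -2.81186289e+01,
        1.25294714e-02,  9.53489682e-03, -5.30194214e-06]), 'eef_pos': array([0.19269336, 0.64628336, 0.2303283 ]), 'tcp_rot': array([ 0.10142905,  0.69975681, -0.10272305,  0.69964315]), 'contact_force': array([-0.06115489, -0.03724202, -0.3320968 ]), 'torque': array([ 0.02143804, -0.00768034,  0.02460876]), 'opening': 0.08519708189959493} -0.0187
top [[505.04988944   0.         336.08553863]
 [  0.         505.04988944 202.87720895]
 [  0.           0.           1.        ]] [[-1.96224137e-03 -9.99529560e-01  3.06073259e-02]
 [-9.98139292e-01  9.23533467e-05 -6.09749547e-02]
 [ 6.09434430e-02 -3.06700221e-02 -9.97669909e-01]] [ 0.43684004 -0.06094946  1.32815563]
side [[398.9772594    0.         321.51152373]
 [  0.         398.9772594  204.09521897]
 [  0.           0.           1.        ]] [[-0.80503146 -0.59309024 -0.01297409]
 [-0.27329121  0.3901858  -0.87924226]
 [ 0.52653231 -0.70427197 -0.47619819]] [0.06667114 0.47391176 0.51166199]
```

View pics/top0.png

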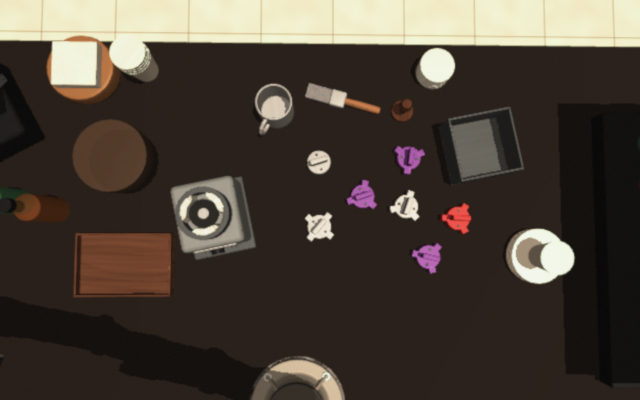

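View pics/side0.png

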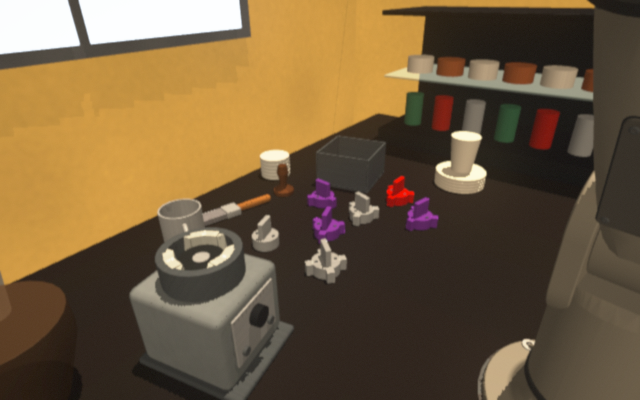

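The top view shows plain steel pieces at (406,207), probably the three-lugged one, and (319,227), with four lugs. The leveller is at (318,162) and the grinder mouth is near (204,213). The side view agrees. I'll enlarge the carrier and the mouth.

```bash
cat > h.py <<'E'
import cv2,numpy as np
from rig import robot,cams
from scipy.spatial.transform import Rotation as Ro
def ray(n,u,v,z,info=None):
    i=info or cams.camera_info(n);R=cv2.Rodrigues(np.array(i["rvec"]))[0];c=-R.T@np.array(i["tvec"]).ravel()
    d=R.T@np.linalg.inv(i["K"])@[u,v,1];return c+d*(z-c[2])/d[2]
def proj(n,P,info=None):
    i=info or cams.camera_info(n);return cv2.projectPoints(np.array(P,float).reshape(-1,3),np.array(i["rvec"]),np.array(i["tvec"]),np.array(i["K"]),None)[0].reshape(-1,2)
E
python3 - <<'E'
from h import *
im=cv2.imread("pics/top0.png")
a=cv2.resize(im[180:235,376:436],None,fx=6.6,fy=6.6,interpolation=2)
b=cv2.resize(im[170:260,165:261],None,fx=4.1,fy=4.1,interpolation=2)
H=max(a.shape[0],b.shape[0]);p=lambda x:cv2.copyMakeBorder(x,0,H-x.shape[0],0,0,0)
cv2.imwrite("pics/c1.png",np.hstack([p(a),p(b)]));print(a.shape,b.shape)
E
```

```text
(363, 396, 3) (369, 394, 3)
```

View pics/c1.png

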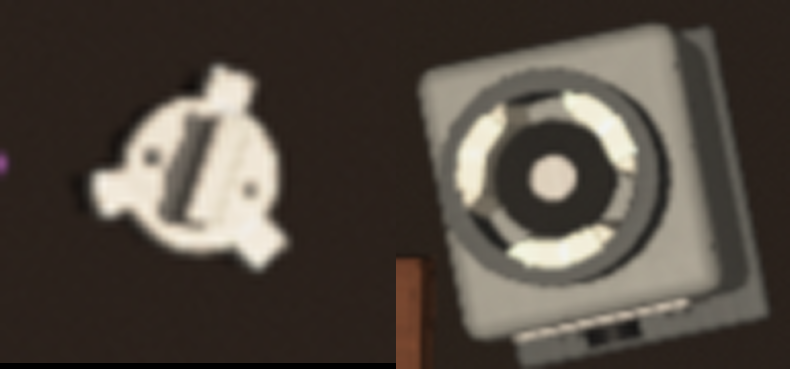

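Crop readings for the three-lugged carrier: disc centre is (203,173) and lugs are (234,87), (108,193), (264,245). For the mouth, rim centre is (548,177) and slots are near (533,100), (485,225), (625,200).

```bash
python3 - <<'E'
from h import *
f=lambda x,y:(376+x/6.6-.4,180+y/6.6-.4); g=lambda x,y:(165+(x-396)/4.1-.4,170+y/4.1-.4)
def ang(c,L): print([round(float(np.degrees(np.arctan2(*(l-c)[1::-1]))),1) for l in L])
c=ray("top",*f(203,173),.026);print("carrier",c);ang(c,[ray("top",*f(*p),.026) for p in[(234,87),(108,193),(264,245)]])
m=ray("top",*g(548,177),.19);print("mouth",m);ang(m,[ray("top",*g(*p),.19) for p in[(533,100),(485,225),(625,200)]])
print(ray("top",319,227,.026))
print(Ro.from_quat(robot.state()["tcp_rot"]).as_matrix().round(3))
E
```

```text
carrier [ 0.50873769 -0.2833677   0.026     ]
[-20.4, 101.8, -140.0]
mouth [0.48421139 0.20504332 0.19      ]
[11.7, 127.8, -106.7]
[ 0.45417691 -0.05685705  0.026     ]
[[-0.     0.286  0.958]
 [-0.002  0.958 -0.286]
 [-1.    -0.002  0.   ]]
```

Request:
carry_out:
  deltas:
    - [8.5,-4.5,-1,2,0]
    - [8.5,-8,-2.5,5,0]
    - [8.5,-10,-4,9,0]
    - [8.5,-10,-5.5,13,0]
    - [8.5,-10,-7,17,0]

```text
time: 0.6
eef_pos: [0.337, 0.5302, 0.3321]
tcp_rot: [0.102, 0.7, -0.102, 0.7]
contact_force: [0.6, 0.4, -1.3]
opening: 0.0851
```

Request:
carry_out:
  deltas:
    - [8.5,0,-2.5,4.1,0]
    - [8.5,0,-5,8.2,0]
    - [8.5,0,-7.5,12.3,0]
    - [8.5,0,-10,16.4,0]
    - [8.5,0,-12.5,20.5,0]

```text
time: 1.1
eef_pos: [0.4973, 0.3511, 0.331]
tcp_rot: [0.102, 0.7, -0.102, 0.7]
contact_force: [0.9, 0.4, 0.1]
opening: 0.0852
```

```bash
python3 - <<'E'
from h import *
print(robot.state()["eef_pos"]);i=cams.camera_info("wrist");R=cv2.Rodrigues(np.array(i["rvec"]))[0]
print(R,-R.T@np.array(i["tvec"]).ravel(),i["K"][0]);print(proj("wrist",[[.484,.205,.19],[.485,.205,.25]]))
E
```

```text
[0.49734968 0.35106228 0.33102322]
[[ 2.85425047e-01  9.58400960e-01 -3.76970356e-04]
 [ 9.11786647e-01 -2.71421443e-01  3.08180970e-01]
 [ 2.95258619e-01 -8.83062843e-02 -9.51327676e-01]] [0.42187518 0.37269864 0.47373599] [329.10604707   0.         317.56105801]
[[162.40656436 214.35793058]
 [126.98592448 243.96959113]]
```

Request:
carry_out:
  deltas:
    - [8.5,0,-4.5,1.4,0]
    - [8.5,0,-9,2.8,0]
    - [8.5,0,-13.5,4.2,0]

```text
time: 1.4
eef_pos: [0.4979, 0.2093, 0.3307]
tcp_rot: [0.102, 0.7, -0.102, 0.699]
contact_force: [1.2, 0.2, 0.9]
opening: 0.0853
```

```bash
python3 - <<'E'
from h import *
cv2.imwrite("pics/w1.png",cams.get_image("wrist")[:,:,::-1])
import pickle;pickle.dump(cams.camera_info("wrist"),open("w1.pkl","wb"));print(robot.state()["eef_pos"],proj("wrist",[.484,.205,.19]))
E
```

```text
[0.49899429 0.19952621 0.33122207] [[320.09550497 166.37829718]]
```

View pics/w1.png

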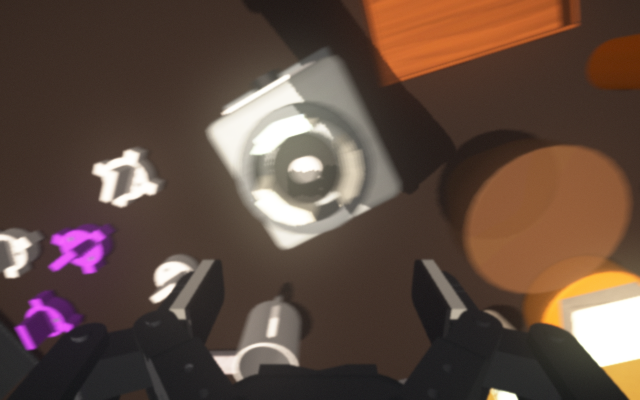

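The mouth appears at about (306,164). The prediction was (320,166), taken after the arm had moved on another 10 mm, so they agree. Next stop is the carrier.

Request:
carry_out:
  deltas:
    - [8.5,0,-4.5,1.5,0]
    - [8.5,0,-9.2,3,0]
    - [8.5,0,-13.8,4.5,0]
    - [8.5,0,-18.4,6,0]
    - [8.5,0,-23,7.4,0]

```text
time: 1.95
eef_pos: [0.503, -0.0318, 0.3312]
tcp_rot: [0.102, 0.7, -0.102, 0.7]
contact_force: [0.9, -0.9, -0.6]
opening: 0.085
```

Request:
carry_out:
  deltas:
    - [8.5,1,-4.6,1.5,0.02]
    - [8.5,3,-9,3,0.05]
    - [8.5,6,-13,4.4,0.05]
    - [8.5,9,-16,5.3,0.05]
    - [8.5,11,-18.5,6.2,0.05]

```text
time: 2.45
eef_pos: [0.5085, -0.2269, 0.219]
tcp_rot: [0.12, 0.698, -0.12, 0.696]
contact_force: [0.6, 0.9, 0.8]
opening: 0.0848
```

Request:
carry_out:
  deltas:
    - [8.5,0,-3,1,0]
    - [8.5,0,-4,1.3,0]
    - [8.5,0,-4,1.3,0]

```text
time: 2.75
eef_pos: [0.5084, -0.2686, 0.2212]
tcp_rot: [0.12, 0.697, -0.121, 0.697]
contact_force: [-0.3, 1.1, 0.6]
opening: 0.0849
```

```bash
python3 - <<'E'
from h import *
print(robot.state()["eef_pos"]);i=cams.camera_info("wrist")
cv2.imwrite("pics/w2.png",cams.get_image("wrist")[:,:,::-1])
import pickle;pickle.dump(i,open("w2.pkl","wb"));print(robot.state()["eef_pos"],proj("wrist",[[.509,-.283,.026],[.509,-.283,.064]]))
print(Ro.from_quat(robot.state()["tcp_rot"]).as_matrix().round(3))
E
```

```text
[ 0.50838536 -0.26864721  0.22122587]
[ 0.50895722 -0.26691708  0.22131204] [[303.92215668 175.26612848]
 [302.35249819 184.97358454]]
[[ 0.     0.334  0.943]
 [ 0.     0.943 -0.334]
 [-1.     0.    -0.   ]]
```

View pics/w2.png

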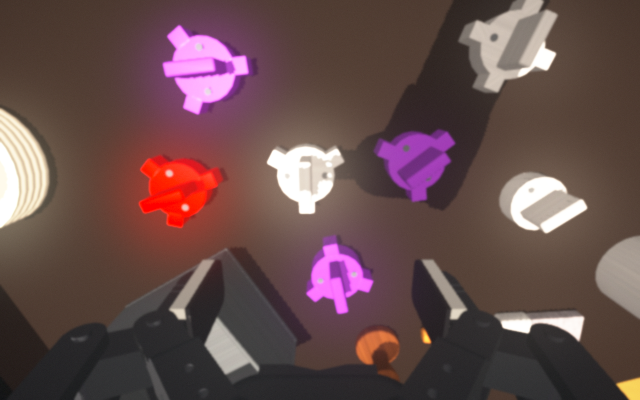

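The carrier is at (305,174), against a prediction of (304,175), and its bar lies across the jaw direction. I'll descend.

Request:
carry_out:
  deltas:
    - [6,3,-1,0.4,0]
    - [6,7,-1.5,0.5,0]
    - [6,11,-1.5,0.5,0]
    - [6,14.5,-1.5,0.5,0]
    - [6,16,-1.5,0.5,0]

```text
time: 3.3
eef_pos: [0.5078, -0.2796, 0.0586]
tcp_rot: [0.119, 0.699, -0.118, 0.696]
contact_force: [-0.1, 1.2, -0.0]
opening: 0.0597
```

Request:
carry_out:
  deltas:
    - [6,1.4,0,0,0]
    - [6,2.8,0,0,0]
    - [6,2.8,0,0,0]

```text
time: 3.6
eef_pos: [0.5085, -0.2822, 0.0326]
tcp_rot: [0.12, 0.697, -0.119, 0.697]
contact_force: [-0.2, 0.1, 0.2]
opening: 0.06
```

Request:
carry_out:
  deltas:
    - [0,0,0,0,0]
    - [0,0,0,0,0]
    - [0,0,0,0,0]
    - [0,0,0,0,0]
    - [0,0,0,0,0]
  newtons: 90

```text
time: 4.1
eef_pos: [0.5092, -0.2833, 0.0343]
tcp_rot: [0.12, 0.696, -0.12, 0.697]
contact_force: [-1.7, 0.0, 5.5]
opening: 0.0105
```

Request:
carry_out:
  deltas:
    - [0,0,0,0,0]
    - [0,-2,0,0,0]
    - [0,-5,0,0,0]
    - [0,-9,0,0,0]
    - [0,-13,0,0,0]

```text
time: 4.6
eef_pos: [0.5077, -0.2826, 0.164]
tcp_rot: [0.12, 0.698, -0.12, 0.696]
contact_force: [1.0, -0.2, -2.8]
opening: 0.0109
```

Request:
carry_out:
  deltas:
    - [0,-4.5,1,-0.4,0]
    - [0,-8,4,-1.6,0]
    - [0,-11,8,-3.3,0]
    - [0,-13.5,12,-5,0]
    - [0,-13.5,16.5,-6.8,0]

```text
time: 5.1
eef_pos: [0.5004, -0.1058, 0.3016]
tcp_rot: [0.121, 0.695, -0.12, 0.699]
contact_force: [1.8, 0.5, -2.9]
opening: 0.0105
```

Request:
carry_out:
  deltas:
    - [0,0,4.5,-1.8,-0.1]
    - [0,0,9,-3.7,-0.2]
    - [0,0,13.5,-5.5,-0.32]
    - [0,0,18,-7.4,-0.43]
    - [0,0,22.5,-9.2,-0.53]

```text
time: 5.6
eef_pos: [0.4867, 0.1386, 0.2981]
tcp_rot: [-0.069, 0.704, 0.069, 0.704]
contact_force: [0.8, 0.1, -2.8]
opening: 0.0104
```

```bash
python3 - <<'E'
from h import *
print(robot.state()["eef_pos"],robot.state()["opening"])
print(Ro.from_quat(robot.state()["tcp_rot"]).as_matrix().round(3))
E
```

```text
[0.48671729 0.13862276 0.29814926] 0.010372957687504243
[[-0.    -0.193  0.981]
 [ 0.     0.981  0.193]
 [-1.     0.    -0.   ]]
```

Request:
carry_out:
  deltas:
    - [0,0,3,0.5,0]
    - [0,0,6,1,0]
    - [0,0,6,1,0]
    - [0,0,6,1,0]

```text
time: 6.0
eef_pos: [0.4856, 0.198, 0.2977]
tcp_rot: [-0.068, 0.704, 0.067, 0.703]
contact_force: [-0.1, 0.2, -2.6]
opening: 0.0108
```

```bash
python3 - <<'E'
from h import *
import pickle
p=robot.state()["eef_pos"];i=cams.camera_info("wrist");a=cams.get_image("wrist")[:,:,::-1].copy();t=cams.get_image("top")[:,:,::-1]
print(p,robot.state()["eef_pos"]);pickle.dump(i,open("w3.pkl","wb"))
cv2.imwrite("pics/w3raw.png",a)
m=np.array([.484,.205,.19]);th=np.radians(11)
pts=[m]+[m+.047*np.array([np.cos(th+k*2*np.pi/3),np.sin(th+k*2*np.pi/3),0]) for k in range(3)]
P=proj("wrist",pts,i);print(P.round(1))
crop=t[150:270,150:270]
cv2.imwrite("pics/w3.png",np.hstack([a[80:380,160:480],cv2.resize(crop,(300,300),interpolation=2)]))
E
```

```text
[0.48564555 0.19798848 0.29770974] [0.48614564 0.19642741 0.29800124]
[[327.9 195.6]
 [327.4 248.9]
 [380.7 166.7]
 [275.8 166.7]]
```

View pics/w3.png

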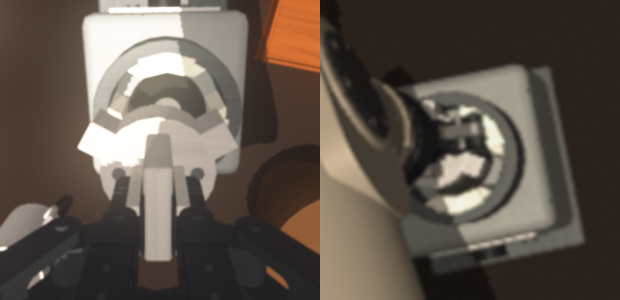

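```bash
python3 - <<'E'
from h import *
import pickle
i=pickle.load(open("w3.pkl","rb"))
a=cv2.imread("pics/w3raw.png")
def Z(c,yaw,z):
    th=np.radians(yaw);o=[]
    for k in range(3):
        R=Ro.from_euler('z',th+k*2*np.pi/3)
        o+=[R.apply([.042,s,0])+[*c,z] for s in(-.008,.008)]
    return np.array(o)
c=(.4856,.198)
P=proj("wrist",Z(c,11,.2977-.007),i);print(P.round(0))
b=cv2.resize(a[150:320,200:440],None,fx=3,fy=3,interpolation=2)
for q in P: cv2.circle(b,tuple(int(v) for v in ((q-[200,150])*3+1)),4,(0,0,255),1)
for k in range(36):
    w=k*np.pi/18; q=proj("wrist",[[c[0]+.03*np.cos(w),c[1]+.03*np.sin(w),.2907]],i)[0]; cv2.circle(b,tuple(int(v) for v in ((q-[200,150])*3+1)),1,(0,255,0),-1)
cv2.imwrite("pics/w3b.png",b)
E
```

```text
[[305. 325.]
 [334. 325.]
 [401. 230.]
 [387. 203.]
 [252. 203.]
 [238. 230.]]
```

View pics/w3b.png

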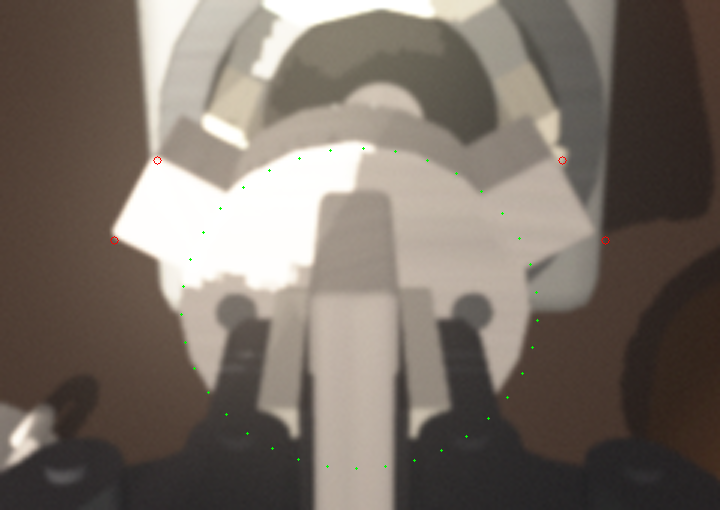

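The carrier sits in the hand within 1–2 mm of the model and the yaw matches. I'll shift about 9 mm and lower it.

Request:
carry_out:
  deltas:
    - [0,0,0.8,0.1,0]
    - [0,2.5,0.9,0.1,0]
    - [0,4.5,0.9,0.1,0]
    - [0,6,0.9,0.1,0]
    - [0,6,0.9,0.1,0]

```text
time: 6.6
eef_pos: [0.4842, 0.206, 0.2363]
tcp_rot: [-0.067, 0.705, 0.066, 0.703]
contact_force: [0.4, 0.6, -2.7]
opening: 0.0102
```

Request:
carry_out:
  deltas:
    - [0,0.7,0,0,0]
    - [0,1.4,0,0,0]
    - [0,2.1,0,0,0]
    - [0,2.5,0,0,0]
    - [0,2.5,0,0,0]

```text
time: 7.1
eef_pos: [0.4852, 0.2067, 0.2127]
tcp_rot: [-0.067, 0.704, 0.067, 0.704]
contact_force: [0.5, 0.1, -1.5]
opening: 0.0106
```

It's past tooth height with no contact, so the lugs are in mesh. Now I'll push.

Request:
carry_out:
  deltas:
    - [0,0.3,0,0,0]
    - [0,0.6,0,0,0]
    - [0,0.9,0,0,0]
    - [0,1.2,0,0,0]
    - [0,1.4,0,0,0]

```text
time: 7.6
eef_pos: [0.4859, 0.2072, 0.2006]
tcp_rot: [-0.067, 0.704, 0.067, 0.704]
contact_force: [-4.0, -1.3, 8.3]
opening: 0.0109
```

Request:
carry_out:
  deltas:
    - [0,0.1,0,0,0]
    - [0,0.2,0,0,0]
    - [0,0.3,0,0,0]
    - [0,0.3,0,0,0]

```text
time: 8.0
eef_pos: [0.486, 0.2072, 0.1981]
tcp_rot: [-0.067, 0.704, 0.068, 0.704]
contact_force: [-5.5, -1.6, 12.0]
opening: 0.0105
```

Request:
carry_out:
  deltas:
    - [0,0.1,0,0,0]
    - [0,0.2,0,0,0]
    - [0,0.3,0,0,0]
    - [0,0.3,0,0,0]

```text
time: 8.4
eef_pos: [0.4862, 0.2072, 0.1979]
tcp_rot: [-0.066, 0.703, 0.068, 0.704]
contact_force: [-13.9, -5.8, 37.0]
opening: 0.0108
```

The hard stop is reached: force rose to 37 N with no further travel. I'll relieve the push, release, and rise.

Request:
carry_out:
  deltas:
    - [0,-0.3,0,0,0]
    - [0,-0.4,0,0,0]
    - [4,-0.4,0,0,0]
    - [4,-0.4,0,0,0]
    - [4,-0.4,0,0,0]

```text
time: 8.9
eef_pos: [0.4855, 0.2069, 0.197]
tcp_rot: [-0.067, 0.704, 0.067, 0.704]
contact_force: [0.1, 0.1, 0.5]
opening: 0.0396
```

Request:
carry_out:
  deltas:
    - [4,0,0,0,0]
    - [4,-2,0,0,0]
    - [4,-5,0,0,0]
    - [4,-9,0,0,0]
    - [4,-12,0,0,0]

```text
time: 9.4
eef_pos: [0.4859, 0.2069, 0.3193]
tcp_rot: [-0.067, 0.704, 0.067, 0.704]
contact_force: [-0.0, -0.1, -0.4]
opening: 0.0403
```

Request:
carry_out:
  deltas:
    - [4,0,0,3,0]
    - [4,0,0,6,0]
    - [4,0,0,6,0]
    - [4,0,0,6,0]

```text
time: 9.8
eef_pos: [0.5443, 0.218, 0.3165]
tcp_rot: [-0.067, 0.704, 0.067, 0.703]
contact_force: [-0.3, 0.3, -0.2]
opening: 0.0402
```

```bash
python3 - <<'E'
from h import *
i=cams.camera_info("wrist");a=cams.get_image("wrist")[:,:,::-1];s=cams.get_image("side")[:,:,::-1];st=robot.state();print(st["eef_pos"],st["contact_force"])
print(proj("wrist",[[.484,.205,.19],[.484,.205,.228]],i))
cv2.imwrite("pics/f.png",np.hstack([a[50:350,140:500],cv2.resize(s[190:320,120:300],(415,300),interpolation=2)]))
E
```

```text
[0.54362648 0.2180536  0.31686914] [-0.79452388  0.40647386 -0.59572276]
[[317.14643061 114.7427441 ]
 [317.03802899 118.37298198]]
```

View pics/f.png

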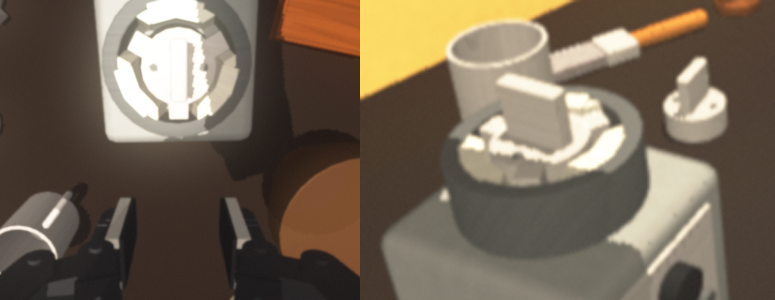

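The final views show the carrier centred, its lugs in the slots, the disc level with the rim, and the gripper clear.

```bash
python3 -c "
from rig import robot
print(robot.hand_in())"
```

```text
the job is handed in; nothing more can be done
None
```

The three-lugged carrier is in the grinder's mouth, pushed down to the hard stop and released, and the job is handed in. I gripped it by its bar, turned it about 30° to line up with the slots and lowered it without touching the teeth.

- **Seating:** during the push, travel stopped with the TCP (finger ends) at z = 0.198 m as the force rose to 37 N. That puts the carrier's origin about 26 mm below the rim, which is the home position.
- **Final views:** the wrist and side pictures show the lugs in the slots, the disc level with the rim, and the open gripper well clear. I judged "flush" by eye and from the TCP height, not by a separate measurement.
- **Four-lugged carrier:** the arm passed high above it and never went near it, but I did not re-measure its position at the end.
- **Time and failures:** the job took about 10 s of robot time, and no check failed or disagreed.

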